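Tip a manifold block into its fixture, slide it home and clamp it

ROBOT

A 6-joint arm with a two-finger parallel gripper is mounted at the origin on the work surface. World frame = base frame: x ahead of the robot, y to its left, z up, the work surface at z = 0. Lengths are in m, angles in rad, forces in N, time in s.
With the tool pointing down it reaches from about 0.325 to 0.9 m from the base axis. Payload 3.5 kg.
Tool frame: the origin (TCP) lies on the centre line of the jaws, within the pads' length; the fingertips stand 25 mm ahead of it and the grasp point (between the pads) lies 6 mm ahead of it; z points along the fingers, y is the line along which they close (so a half turn about z gives the same grasp; the last joint's range is limited). The gripper opens to 85 mm and grips with 20 to 120 N. Pads are 22 mm wide; open, the fingers measure 114 mm over their backs; the gripper's body (76 mm by 85 mm) begins 54 mm behind the grasp point. The pads swing forward as they close: fully open they stand 13 mm farther back than shut.
Start: joints at [1.034, 0.276, -0.026, 1.268, 0, 1.467], TCP at [0.263, 0.567, 0.225] pointing down, gripper open.
Joint ranges: [-3.12, 3.12], [-0.85, 1.88], [-1.08, 1.24], [-1.95, 2.15], [-1.57, 1.53], [-3.14, 3.14]. Speed limits (rad/s): [2.57, 2.57, 3.14, 3.14, 3.14, 3.14].

INTERFACE

Orientations are given as a 3x3 rotation matrix whose columns are the frame's x, y, z axes.
In Python, from plant import env, vision, models gives the robot as it stands.
- The arm moves only by the tool drive_tool, never from a script. Its argument "steps" is a list of rows, each a list of 3 entries, a list of its own where there are three numbers: the opening, from 0 (shut) to 1 (fully open), then the shift along the tool's x, y, z in mm, then the turn, a rotation vector about the tool's x, y, z in degrees. In form: [[claw, [dx, dy, dz], [ax, ay, az]], ...]. A call has 1 to 20 rows; each row is the pose to reach, as a shift and turn from the pose commanded when the call began, along the tool's axes at that moment; what a row does not reach only later rows make up. A row lasts 1/10 s, in which the tool goes at most 50 mm and 8.59 degrees, less where a joint would pass 70% of its speed; a pose out of reach is approached as far as the arm can. A call with a gripper value outside its range is refused whole. The fingers move at their own pace and stop on an object; "force" is the grip in N (left out, the last holds). Time passes only in rows, so rows that repeat a pose let the fingers close. It gives the time, the measured TCP pose, the force, the opening and the grip force at its end, in the units of the state.
- env.sense(): the state, without advancing time (a new reading comes with each control period).
- vision.grab_frame(name): name is "side" or "top" or "wrist"; returns a dict with "pixels" (384x512x3 uint8, red, green, blue), "mtx" (3x3 intrinsics, pixels), "distortion" ([k1, k2, p1, p2, k3] as OpenCV has them; the pictures are not rectified), "view" (4x4, takes a point from world to camera coordinates). Camera axes: x right, y down, z forward; pixel columns grow to the right and rows downward; lengths in m; the calibration is good to about 2 mm. A picture is of the moment at which its call begins. There is no depth.
- env.close_job(): hands the job in; it is judged then, once.
Trained networks look in a picture, given as the dict that the camera call returned (one of the last four; its "shot" number tells which), for a name from the list of things; names that differ only in an ending like _2 or _b are one class to them, and where a whole thing is asked for, a point or a joint stands for the part that bears it (a point fixed in the world has none). Each returns a list of dicts, best first, with "p" (0 to 1); they miss things now and then, are a little off and sometimes report something else, mostly with a low value. They report only what shows in the picture. A call takes as long as a camera call. They do not tell look-alikes from the thing itself.
- models.search_frame(picture, name): "point" ([x, y, z] in m, in world coordinates, good to about 4 mm: the middle of the surface that is visible of it).
- models.spot_point(picture, name): "point" ([x, y, z] in m, in world coordinates, good to about 4 mm: a listed point, or the origin of a listed thing).
The state is a dict: "t": time; "joint_pos": joint angles; "joint_vel": joint speeds; "effort": joint torques, N m; "position": TCP position; "orientation": TCP orientation; "wrist_force": force on the tool from outside, world axes, zero at the start; "torque": the same for the moment, N m; "finger_gap": finger opening in m; "gripper_force": force on a finger pad.
Only numpy, scipy, OpenCV 4.12 (cv2) and the standard library are available. Lean on these libraries where they do the work, as an engineer would, in place of code of your own. Each camera call takes 0.05 s, during which the arm holds its last target. There are 200 camera calls.

TASK

The bored aluminium manifold block stands on end in the bench fixture, its toggle clamp open. Working only by pushing with the fingers, never picking anything up: tip the block over towards the clamp so that it lies flat on the white rest strips between the two rails, slide it along until its nose is fully home against the end stop, and only then push the raised clamp handle over and down until the clamp is fully shut and holding the block. Leave the tools and other things around the fixture where they are.

Things in the scene. Friction and masses are not known exactly. Their poses are not given: they have to be found in the camera images.
- manifold: The work: bored aluminium manifold block, 50 x 76 x 95 mm, about 0.8 kg, standing on its small end, 95 mm tall. Origin: centre of the underside as it stands; its z runs up the 95 mm length, x along the 50 mm thickness towards the clamp (the way to fall), y across the 76 mm width. Once tipped, its z lies level and points to the stop and its former front face (+x) is underneath.
- manifold_nose (a point): Centre of the block's upper end face as it stands (95 mm above its underside). After tipping, this end is the nose that must meet the end stop.
- manifold_center (a point): Centre of the block's volume: standing in the fixture 73.5 mm above the bench, lying flat on the rest strips 51 mm.
- fixture: Fixed work-holding fixture, dark steel plate 400 x 180 mm, its top 20 mm above the bench. Origin: under its middle, at bench level. x runs along its length from the open loading end to the toggle clamp, z up, y across (+y on the robot's side).
- rest_mid (a point): Middle of the nest, midway between the rails and level with the tops of the two white rest strips (26 mm above the bench): fixture x = -50 mm. The strips run from fixture x = -165 to +43 mm; the block stands and later lies on them. Steel guide rails on both sides (inner faces at y = +-41 mm, tops 38 mm above the bench, x = -145 to +45 mm) leave 3 mm of play each side. Axes as the fixture's.
- stop_face (a point): On the face of the end stop that the nose must touch: fixture x = +45 mm, y = 0, 50 mm above the bench; axes as the fixture's. The stop is a steel cross block 80 mm wide, its top 54 mm above the bench. A tipped block reaches 95 mm ahead of its lower front edge; the nose then has 18 to 45 mm left to slide, more or less by a few cm if the foot slips as it falls.
- clamp_handle (a joint): Angle of the clamp handle, rad: 0 to 0.12 at the start (open, leaning up and away from the block); grows as the handle is pushed over and down, away from the block; 1.08 fully shut, handle level, against a stop. Angle above level = 1.08 - value. It stays where it is left; pushing it takes about 3 N at the grip all the way, until the stop at the end, where the linkage locks on dead centre.
- handle_pivot (a point): Axis of the handle, level along the fixture's y: fixture x = +137 mm, y = 0, 98 mm above the bench. The axes turn with the handle.
- handle_end (a point): Free end of the handle on its centre line, 117 mm from handle_pivot: open about x = +192 mm, 201 mm above the bench; shut x = +254 mm, 98 mm above the bench. Two steel straps with a black rubber grip from 51 to 117 mm from the pivot, 18 mm wide along y; its upper side, the one to push, lies 9.5 mm off the centre line.
- clamp_arm: Arm of the toggle clamp, linked to the handle: two steel bars with a 16 mm round black rubber foot 70 mm from the pivot. Origin on its pivot: fixture x = +93 mm, y = 0, 100 mm above the bench. Open, it stands upright to 185 mm above the bench, foot towards the block at x = +66 mm; it swings down level as the handle is pushed and the foot lands 22 mm inside the nose of a block that is home.
- hex_key: Bystander: dark steel hex key, 90 x 24 mm, 7 mm thick, lying on the fixture plate beside one rail (fixture y about +69 mm). Origin under its long leg.
- t_nut: Bystander: dark steel T-nut 28 x 22 x 15 mm on the fixture plate beside the other rail (fixture y about -73 mm). Origin at its underside.
- oil_bottle: Bystander: white oil bottle with a spout, 62 mm diameter, 175 mm tall, standing on the bench behind the fixture (fixture y about -165 mm). Origin at its underside.
- gauge_block: Bystander: ground steel block with holes, 25 x 50 x 75 mm, standing on the bench behind the fixture near its loading end (fixture y about -150 mm). Origin at its underside.
- tool_holder: Bystander: steel taper tool holder, 63 mm diameter, 146 mm tall, standing cone up on the bench at the left. Origin at its underside.
- chip_brush: Bystander: flat chip brush, 220 x 24 x 14 mm, lying on the bench at the right. Origin at its underside, under the handle's front part.
- caliper: Bystander: caliper, 205 x 62 x 12 mm, lying on the bench at the right, nearer the robot. Origin at its underside.
There are look-alikes about, which are no part of the job. Of the things that look like the manifold, the middle-sized one is meant.

How it is judged:
On the way, in this order (a step that is already met when the one before it is completed fails the run):
1. the block has been tipped and lies flat on the rest strips, nose towards the stop, the clamp still open (angle between manifold's own z axis and vertical between 1.5 and 1.64 rad and height (world z) of manifold_center between 0.046 and 0.056 m and x of manifold_nose in the frame of fixture above -0.08 m and value of joint clamp_handle below 0.5 rad), for 0.2 s.
2. the block is fully home against the end stop, within 3 mm, the clamp still open (angle between manifold's own z axis and vertical between 1.5 and 1.64 rad and height (world z) of manifold_center between 0.046 and 0.056 m and x of manifold_nose in the frame of stop_face above -0.003 m and value of joint clamp_handle below 0.5 rad), for 0.1 s.
At the end, for the whole second after the job is handed in: The block lies flat on the rest strips between the rails (within 0.07 rad, centre 46 to 56 mm above the bench), nose within 3 mm of the end stop, at rest; the clamp handle is shut to 1.02 rad or more and the clamp's foot presses on the block (more than 0.5 N) (angle between manifold's own z axis and vertical between 1.5 and 1.64 rad and height (world z) of manifold_center between 0.046 and 0.056 m and x of manifold_nose in the frame of stop_face between -0.003 and 0.003 m and y of manifold_center in the frame of fixture between -0.006 and 0.006 m and value of joint clamp_handle above 1.02 rad and contact force between clamp_arm and manifold above 0.5 N and linear speed of manifold below 0.01 m/s); the robot touches nothing.
It fails at once if the block is lifted or carried instead of tipped and slid (height (world z) of manifold_center above 0.092 m or (angle between manifold's own z axis and vertical above 1.3 rad and height (world z) of manifold_center above 0.075 m)).
It fails at once if a tool or other bystander is pushed more than 20 mm from its place, knocked over or picked up (distance of any of hex_key, t_nut, oil_bottle, gauge_block, tool_holder, chip_brush, caliper from where it was at the start of the episode above 0.02 m or angle between any of oil_bottle, gauge_block, tool_holder's own z axis and vertical above 0.4 rad).
It also fails if it takes over 51 s, if anything falls off the work surface, if the arm or the gripper's body presses on something with over 40 N, if the wrist force passes 120 N, or if a joint passes its speed limit or range.

## Working session

There is one attempt and no reset: what is moved stays moved. The work goes in short steps, Python scripts to look and compute and a tool call to move; the robot and the scene stay as the last step left them, time stands still between calls to the robot, and variables do not carry over. Pictures are saved under pics/ and viewed, at most 10 in all, crops included, and the job is handed in when it is done.

Besides the shell and the picture viewer there is one more tool, called after ">>>" in YAML: its name, and indented under it one key for each argument. drive_tool: Moves the arm, as the interface text tells. Its arguments: {"type":"object","properties":{"steps":{"type":"array","items":{"type":"array"}},"force":{"type":"number"}},"required":["steps"]}

```bash
mkdir -p pics; ls
cat > h.py <<'E'
import numpy as np, cv2, json
from plant import env, vision, models
E
python3 - <<'E'
from h import *
s=env.sense(); print(s['t'],s['position'],s['orientation'])
for c in ['side','top']:
    f=vision.grab_frame(c); cv2.imwrite(f'pics/{c}0.png',f['pixels'][...,::-1])
    for n in ['manifold','fixture','handle_end','handle_pivot','rest_mid','stop_face','manifold_nose','clamp_arm','oil_bottle','gauge_block','tool_holder']:
        print(c,n,[(np.round(d['point'],3).tolist(),round(d['p'],2)) for d in models.spot_point(f,n)][:4])
    print('SF',[(np.round(d['point'],3).tolist(),round(d['p'],2)) for d in models.search_frame(f,'manifold')][:4])
E
```

```text
pics
0.0 [0.26230375 0.5663949  0.22350432] [[-9.07356425e-01  4.20360426e-01 -1.19568132e-03]
 [ 4.20362049e-01  9.07354319e-01 -1.97157864e-03]
 [ 2.56132976e-04 -2.29154360e-03 -9.99997342e-01]]
side manifold [([0.352, -0.13, -0.004], 0.88), ([0.722, -0.13, 0.002], 0.76), ([0.545, -0.156, 0.026], 0.56), ([0.547, -0.155, 0.075], 0.27)]
side fixture [([0.551, -0.103, 0.028], 0.65), ([0.553, -0.054, 0.003], 0.63), ([0.727, 0.018, 0.001], 0.4)]
side handle_end [([0.556, 0.142, 0.199], 0.7)]
side handle_pivot [([0.553, 0.083, 0.098], 0.78), ([0.546, -0.154, 0.025], 0.16)]
side rest_mid [([0.549, -0.102, 0.031], 0.78), ([0.622, -0.002, 0.022], 0.57), ([0.552, -0.006, 0.051], 0.18)]
side stop_face [([0.55, -0.007, 0.047], 0.68)]
side manifold_nose [([0.721, -0.126, 0.073], 0.9), ([0.547, -0.155, 0.125], 0.76), ([0.353, -0.129, 0.14], 0.71)]
side clamp_arm [([0.546, -0.153, 0.025], 0.53)]
side oil_bottle [([0.726, 0.019, -0.003], 0.92), ([0.551, -0.104, 0.029], 0.51)]
side gauge_block [([0.694, -0.224, 0.001], 0.9)]
side tool_holder [([0.658, 0.456, 0.001], 0.76)]
SF [([0.35, -0.154, 0.10
[... 298 characters left out ...]
), ([0.553, -0.01, 0.05], 0.25)]
top handle_pivot [([0.693, -0.224, 0.003], 0.67), ([0.555, 0.085, 0.097], 0.6), ([0.38, -0.384, -0.001], 0.52)]
top rest_mid [([0.552, -0.104, 0.025], 0.77)]
top stop_face [([0.55, -0.011, 0.049], 0.67), ([0.552, -0.049, 0.002], 0.16)]
top manifold_nose [([0.352, -0.129, 0.135], 0.77), ([0.552, -0.149, 0.116], 0.67), ([0.717, -0.129, 0.074], 0.55)]
top clamp_arm [([0.548, 0.044, 0.099], 0.56)]
top oil_bottle [([0.721, 0.022, 0.003], 0.73)]
top gauge_block [([0.692, -0.226, 0.003], 0.59), ([0.552, -0.149, 0.075], 0.54)]
top tool_holder [([0.657, 0.456, -0.0], 0.54)]
SF [([0.549, -0.151, 0.12], 0.8), ([0.354, -0.124, 0.134], 0.77), ([0.708, -0.132, 0.07], 0.6)]
```

Run:
```python
import cv2,numpy as np
a=cv2.imread('pics/side0.png');b=cv2.imread('pics/top0.png')
cv2.imwrite('pics/both.png',cv2.resize(np.vstack([a,b]),(600,900))[:, :] if 0 else np.hstack([cv2.resize(a,(400,300)),cv2.resize(b,(400,300))]))
```

```text
(no output)
```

View pics/side0.png

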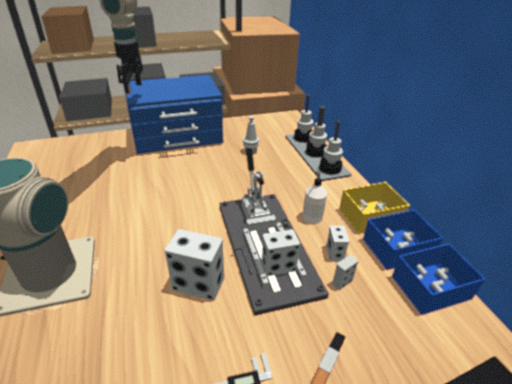

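View pics/top0.png

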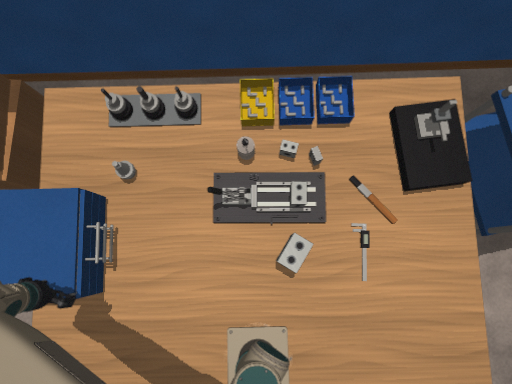

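The look-alikes in the top picture are the block in the fixture at (301,193), a larger one at (295,253) and a smaller one at (289,148). The one in the fixture fits: it is about 100 mm tall, middle-sized, and stands between the rails. I'll confirm it with an enlarged metric crop.

```bash
cat >> h.py <<'E'
def rect(f,z,y0,y1,x0,x1,ppm):
    # image: columns = world y from y0 up to y1, rows = world x from x1 (top) down to x0
    W,H=int((y1-y0)*ppm),int((x1-x0)*ppm)
    c,r=np.meshgrid(np.arange(W),np.arange(H))
    P=np.stack([x1-r/ppm,y0+c/ppm,np.full(c.shape,z)],-1).reshape(-1,3).astype(float)
    V=np.array(f['view']); p,_=cv2.projectPoints(P,cv2.Rodrigues(V[:3,:3])[0],V[:3,3],np.array(f['mtx']),np.array(f['distortion'],float))
    m=p.reshape(H,W,2).astype(np.float32)
    return cv2.remap(f['pixels'],m[...,0],m[...,1],cv2.INTER_LINEAR)[...,::-1].copy()
E
python3 - <<'E'
from h import *
f=vision.grab_frame('top')
im=rect(f,0.02,-0.28,0.18,0.42,0.76,1600)
g=cv2.cvtColor(im,cv2.COLOR_BGR2GRAY)
m=((im.max(2)<85)).astype(np.uint8); m=cv2.morphologyEx(m,cv2.MORPH_CLOSE,np.ones((45,45)))
m=cv2.morphologyEx(m,cv2.MORPH_OPEN,np.ones((61,61)))
cs=max(cv2.findContours(m,0,2)[0],key=cv2.contourArea)
(c,r),wh,a=cv2.minAreaRect(cs); print('centre',0.76-r/1600,-0.28+c/1600,np.array(wh)/1600,a)
cv2.drawContours(im,[np.intp(cv2.boxPoints(((c,r),wh,a)))],0,(0,0,255),1)
cv2.imwrite('pics/rect.png',im)
E
```

```text
centre 0.5483734893798828 -0.053261623382568374 [0.1802343  0.39363426] 88.59252166748047
```

View pics/rect.png

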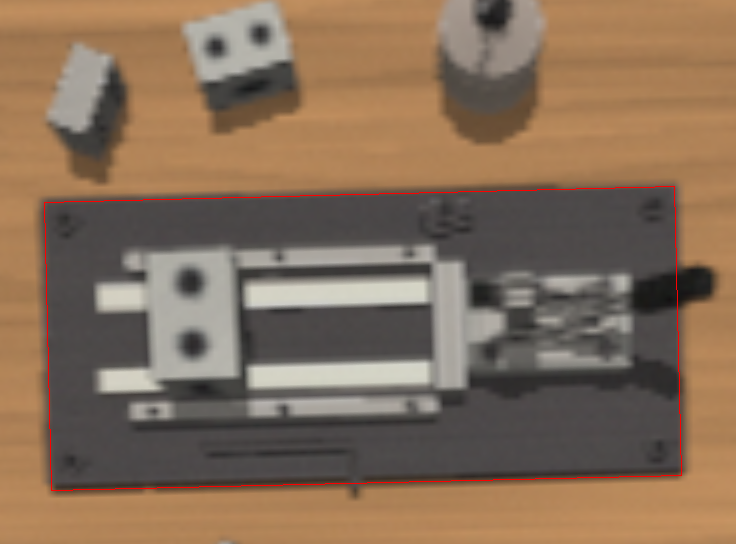

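The crop confirms it. The middle block stands on the strips at (190,315) between the rails, the fixture is yawed about 1.4°, the clamp is at the right, and the handle is up. Next I compute the approach.

```bash
cat >> h.py <<'E'
ex=np.array([0.0245,0.9997,0]); O=np.array([0.551,-0.053,0])
def F(u,z,v=0): return O+u*ex+v*np.array([-0.9997,0.0245,0])+[0,0,z]   # fixture u,v -> world
def plan(pts):
    s=env.sense(); R=np.array(s['orientation']); p=np.array(s['position'])
    Rt=np.c_[ex,np.cross([0,0,-1],ex),[0,0,-1]]
    print('t',s['t'],'turn deg',np.round(np.degrees(cv2.Rodrigues(R.T@Rt)[0].ravel()),1),'wf',np.round(s['wrist_force'],1))
    for q in pts: print(np.round(q,3),np.round(R.T@(q-p)*1000,1))
E
python3 - <<'E'
from h import *
plan([F(-.165,.30),F(-.165,.133)])
E
```

```text
t 1.35 turn deg [ 0.   0.  66.5] wf [0.6 0.  0.2]
[ 0.547 -0.218  0.3  ] [-587.9 -592.9  -75.3]
[ 0.547 -0.218  0.133] [-587.9 -592.9   91.7]
```

>>> drive_tool:
  steps:
    - [0,[0,0,-75],[0,0,8]]
    - [0,[-60,-60,-75],[0,0,16]]
    - [0,[-588,-593,-75],[0,0,66.5]]
    - [0,[-588,-593,-75],[0,0,66.5]]
    - [0,[-588,-593,-75],[0,0,66.5]]
    - [0,[-588,-593,-75],[0,0,66.5]]
    - [0,[-588,-593,-75],[0,0,66.5]]
    - [0,[-588,-593,-75],[0,0,66.5]]
    - [0,[-588,-593,-75],[0,0,66.5]]
    - [0,[-588,-593,-75],[0,0,66.5]]
    - [0,[-588,-593,-75],[0,0,66.5]]
    - [0,[-588,-593,-75],[0,0,66.5]]
    - [0,[-588,-593,-75],[0,0,66.5]]
    - [0,[-588,-593,-75],[0,0,66.5]]
    - [0,[-588,-593,-75],[0,0,66.5]]
    - [0,[-588,-593,-75],[0,0,66.5]]
    - [0,[-588,-593,-75],[0,0,66.5]]
    - [0,[-588,-593,-75],[0,0,66.5]]
    - [0,[-588,-593,-75],[0,0,66.5]]
    - [0,[-588,-593,-75],[0,0,66.5]]

```text
t: 3.35
position: [0.5468, -0.2187, 0.2993]
orientation: [[0.025, 1.0, -0.001], [1.0, -0.025, 0.001], [0.001, -0.001, -1.0]]
wrist_force: [-0.2, -0.1, 0.0]
finger_gap: -0.0002
gripper_force: 0.0
```

Run:
```python
from h import *
plan([F(-.165,.133),F(-.135,.133),F(-.08,.133)])
```

```text
t 3.35 turn deg [-0.1 -0.1 -0. ] wf [-0.2 -0.1  0. ]
[ 0.547 -0.218  0.133] [  0.6   0.3 166.3]
[ 0.548 -0.188  0.133] [ 30.6   0.3 166.3]
[ 0.549 -0.133  0.133] [ 85.6   0.2 166.4]
```

>>> drive_tool:
  steps:
    - [0,[0,0,50],[0,0,0]]
    - [0,[0,0,100],[0,0,0]]
    - [0,[0,0,150],[0,0,0]]
    - [0,[0,0,166],[0,0,0]]
    - [0,[0,0,166],[0,0,0]]
    - [0,[10,0,166],[0,0,0]]
    - [0,[20,0,166],[0,0,0]]
    - [0,[25,0,166],[0,0,0]]
    - [0,[30,0,166],[0,0,0]]
    - [0,[35,0,166],[0,0,0]]
    - [0,[40,0,166],[0,0,0]]
    - [0,[45,0,166],[0,0,0]]

```text
t: 4.55
position: [0.5481, -0.1728, 0.1338]
orientation: [[0.024, 1.0, 0.0], [1.0, -0.024, -0.0], [-0.0, 0.0, -1.0]]
wrist_force: [-0.1, 0.1, 0.7]
finger_gap: -0.0002
gripper_force: 0.0
```

Run:
```python
from h import *
f=vision.grab_frame('side'); im=f['pixels'][200:320,200:360,::-1]
cv2.imwrite('pics/tip1.png',cv2.resize(im,(640,480),interpolation=cv2.INTER_CUBIC))
for n in ['manifold','manifold_nose','manifold_center']: print(n,[(np.round(d['point'],3).tolist(),round(d['p'],2)) for d in models.spot_point(f,n)])
plan([])
```

```text
manifold [([0.547, -0.151, 0.023], 0.93), ([0.353, -0.132, -0.004], 0.91), ([0.722, -0.129, -0.0], 0.62)]
manifold_nose [([0.548, -0.155, 0.123], 0.77), ([0.55, -0.007, 0.05], 0.75), ([0.353, -0.128, 0.137], 0.67), ([0.718, -0.128, 0.073], 0.6)]
manifold_center [([0.548, -0.153, 0.076], 0.79), ([0.35, -0.134, 0.068], 0.78), ([0.718, -0.128, 0.042], 0.78)]
t 4.75 turn deg [-0.   0.   0.1] wf [-0.7  0.2  0.4]
```

View pics/tip1.png

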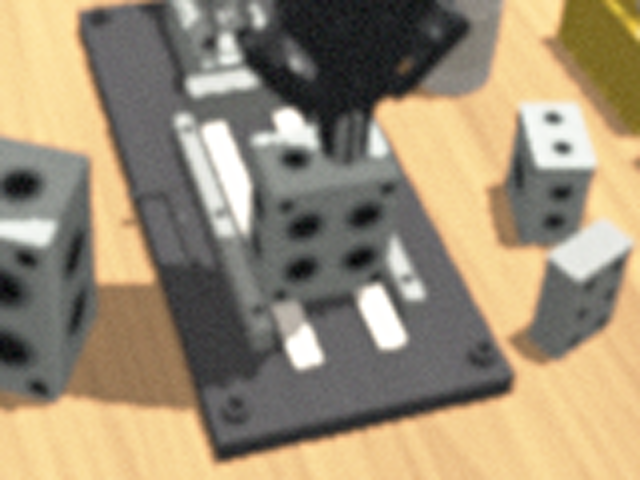

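The fingertips show at (345,155), over the block's top face instead of in front of its back face, with no contact force. I'll check this by projection.

Run:
```python
from h import *
s=env.sense();p=np.array(s['position']);print(p)
for cam in ['side','top']:
    f=vision.grab_frame(cam);V=np.array(f['view'])
    P=np.array([p+[0,-.011,-z] for z in (0,.006,.012,.025)]+[F(-.124,.121,.038),F(-.124,.121,-.038),F(-.074,.121,.038),F(-.074,.121,-.038),F(-.124,.026,.038)])
    q=cv2.projectPoints(P,cv2.Rodrigues(V[:3,:3])[0],V[:3,3],np.array(f['mtx']),np.array(f['distortion'],float))[0].reshape(-1,2)
    print(cam,np.round(q if cam=='top' else (q-[200,200])*4).tolist())
```

```text
[ 0.54801467 -0.17310695  0.13362847]
side [[344.0, 178.0], [343.0, 186.0], [343.0, 193.0], [341.0, 210.0], [273.0, 198.0], [401.0, 173.0], [247.0, 137.0], [370.0, 115.0], [266.0, 310.0]]
top [[309.0, 192.0], [309.0, 192.0], [309.0, 192.0], [309.0, 193.0], [307.0, 204.0], [307.0, 181.0], [292.0, 204.0], [292.0, 181.0], [304.0, 207.0]]
```

Run:
```python
from h import *
f=vision.grab_frame('side'); w=vision.grab_frame('wrist')
a=cv2.resize(f['pixels'][225:285,255:305,::-1],(400,480),interpolation=cv2.INTER_CUBIC)
b=cv2.resize(w['pixels'][...,::-1],(400,300)); b=np.vstack([b,np.zeros((180,400,3),np.uint8)])
cv2.imwrite('pics/z.png',np.hstack([a,b]))
```

```text
(no output)
```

View pics/z.png

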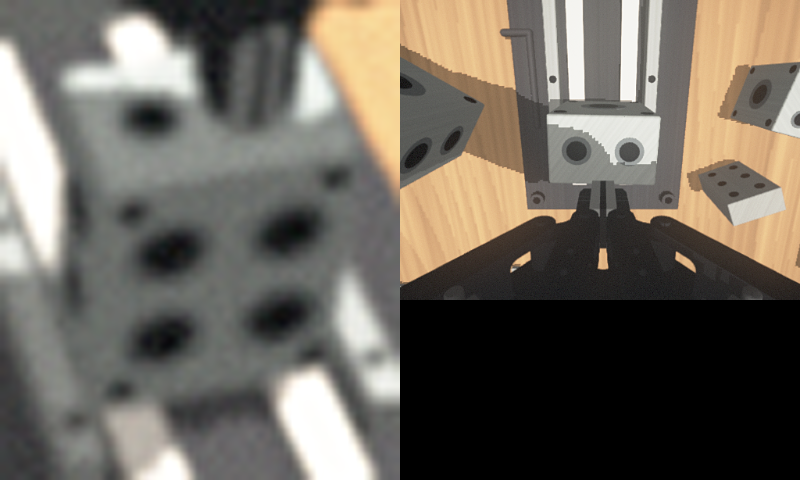

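Run:
```python
from h import *
s=env.sense();p=np.array(s['position'])
f=vision.grab_frame('wrist');V=np.array(f['view']);K=np.array(f['mtx']);D=np.array(f['distortion'],float)
print('cam pos',-V[:3,:3].T@V[:3,3],'dir',V[2,:3])
pr=lambda P:np.round((cv2.projectPoints(np.array(P,float),cv2.Rodrigues(V[:3,:3])[0],V[:3,3],K,D)[0].reshape(-1,2))*400/512+[400,0]).tolist()
print('tcp,tip -z',pr([p+[0,dy,-z] for dy in(-.011,.011) for z in (0,.012,.025)]))
for e in (.12,.124,.128): print(e,pr([F(-e,.121,.038),F(-e,.121,-.038),F(-e+.05,.121,.038),F(-e+.05,.121,-.038)]))
```

```text
cam pos [ 0.54967838 -0.10196525  0.28262109] dir [-0.00676302 -0.28096358 -0.9596946 ]
tcp,tip -z [[603.0, 205.0], [603.0, 196.0], [603.0, 188.0], [602.0, 174.0], [602.0, 167.0], [602.0, 161.0]]
0.12 [[549.0, 181.0], [657.0, 181.0], [544.0, 110.0], [661.0, 110.0]]
0.124 [[549.0, 186.0], [656.0, 186.0], [545.0, 116.0], [661.0, 116.0]]
0.128 [[550.0, 191.0], [656.0, 192.0], [545.0, 122.0], [661.0, 122.0]]
```

Both views put the fingertips at about the level of the block's top, just at its back edge, and the block hasn't moved. I'll back off, go lower and check again.

>>> drive_tool:
  steps:
    - [0,[-20,0,0],[0,0,0]]
    - [0,[-40,0,0],[0,0,0]]
    - [0,[-40,0,18],[0,0,0]]
    - [0,[-40,0,18],[0,0,0]]

```text
t: 5.4
position: [0.5454, -0.213, 0.1137]
orientation: [[0.025, 1.0, -0.004], [1.0, -0.025, 0.002], [0.002, -0.004, -1.0]]
wrist_force: [0.4, 1.3, -0.4]
finger_gap: 0.0001
gripper_force: 0.0
```

Run:
```python
from h import *
s=env.sense();p=np.array(s['position']);print(p,s['wrist_force'])
f=vision.grab_frame('side');V=np.array(f['view'])
x0,y0,k=255,215,8
a=cv2.resize(f['pixels'][y0:y0+60,x0:x0+50,::-1],(400,480),interpolation=cv2.INTER_CUBIC)
P=np.array([p+[dx,0,-z] for z in (0,.0125,.025) for dx in (-.015,.015)])
q=cv2.projectPoints(P,cv2.Rodrigues(V[:3,:3])[0],V[:3,3],np.array(f['mtx']),np.array(f['distortion'],float))[0].reshape(-1,2)
b=a.copy()
for u in (q-[x0,y0])*k: cv2.circle(b,tuple(int(t) for t in u),4,(0,0,255),-1)
cv2.imwrite('pics/z2.png',np.hstack([a,b]))
```

```text
[ 0.54541688 -0.21296488  0.11370985] [ 0.3729288   1.27127632 -0.40633175]
```

View pics/z2.png

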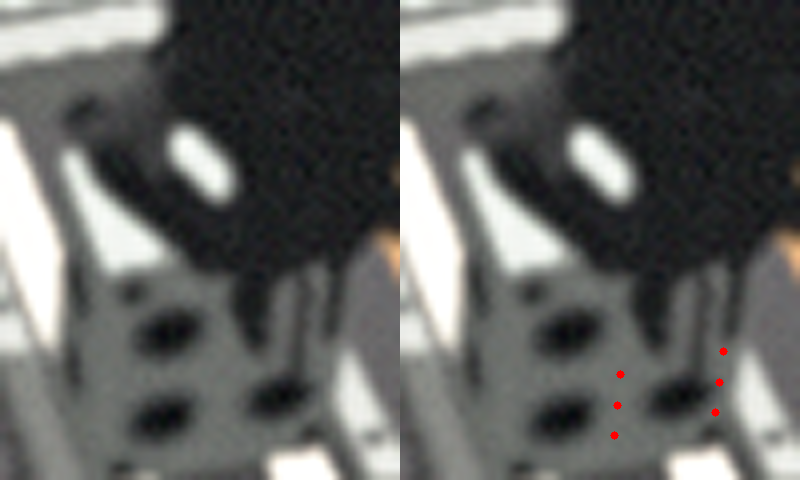

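The pads' visible end is about level with the TCP, not 25 mm ahead of it, so the fingers passed just above the block the first time. The tips are now at about z 0.10–0.11 behind the back face, so I push.

>>> drive_tool:
  steps:
    - [0,[10,0,0],[0,0,0]]
    - [0,[20,0,0],[0,0,0]]
    - [0,[26,0,0],[0,0,0]]
    - [0,[32,0,0],[0,0,0]]
    - [0,[38,0,0],[0,0,0]]
    - [0,[44,0,0],[0,0,0]]
    - [0,[50,0,0],[0,0,0]]

```text
t: 6.15
position: [0.5483, -0.1626, 0.1158]
orientation: [[0.024, 1.0, 0.0], [1.0, -0.024, -0.0], [-0.0, 0.0, -1.0]]
wrist_force: [-0.6, 0.1, 0.1]
finger_gap: 0.0
gripper_force: 0.0
```

```bash
cat >> h.py <<'E'
def look(cam,names):
    f=vision.grab_frame(cam)
    for n in names: print(cam,n,[(np.round(d['point'],3).tolist(),round(d['p'],2)) for d in models.spot_point(f,n)])
    return f
E
python3 - <<'E'
from h import *
plan([]); look('side',['manifold','manifold_nose','manifold_center']); look('top',['manifold','manifold_nose','manifold_center'])
E
```

```text
t 6.15 turn deg [0.  0.  0.1] wf [-0.6  0.1  0.1]
side manifold [([0.548, -0.154, 0.026], 0.92), ([0.352, -0.132, -0.005], 0.92), ([0.723, -0.128, 0.0], 0.56), ([0.552, -0.055, 0.0], 0.31)]
side manifold_nose [([0.549, -0.152, 0.124], 0.97), ([0.722, -0.127, 0.072], 0.62), ([0.351, -0.128, 0.136], 0.61)]
side manifold_center [([0.546, -0.153, 0.075], 0.79), ([0.352, -0.132, 0.066], 0.65), ([0.715, -0.131, 0.043], 0.65), ([0.549, -0.007, 0.054], 0.51)]
top manifold [([0.717, -0.127, -0.0], 0.77), ([0.557, -0.154, 0.026], 0.44)]
top manifold_nose [([0.717, -0.126, 0.072], 0.61), ([0.555, -0.148, 0.115], 0.44)]
top manifold_center [([0.55, -0.152, 0.073], 0.55), ([0.718, -0.132, 0.037], 0.53)]
```

Run:
```python
from h import *
s=env.sense();p=np.array(s['position'])
f=vision.grab_frame('side'); w=vision.grab_frame('wrist'); t=vision.grab_frame('top')
def crop(f,x0,y0,n,k):
    a=cv2.resize(np.ascontiguousarray(f['pixels'][y0:y0+n,x0:x0+n,::-1]),(n*k,n*k),interpolation=cv2.INTER_CUBIC);V=np.array(f['view'])
    P=np.array([p+[dx,0,-z] for z in (0,.025) for dx in (-.015,.015)])
    q=cv2.projectPoints(P,cv2.Rodrigues(V[:3,:3])[0],V[:3,3],np.array(f['mtx']),np.array(f['distortion'],float))[0].reshape(-1,2)
    for u in (q-[x0,y0])*k: cv2.circle(a,tuple(int(t) for t in u),3,(0,0,255),-1)
    return a
im=np.hstack([crop(f,250,220,50,8),crop(w,156,70,200,2)])
cv2.imwrite('pics/z3.png',im)
```

```text
(no output)
```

View pics/z3.png

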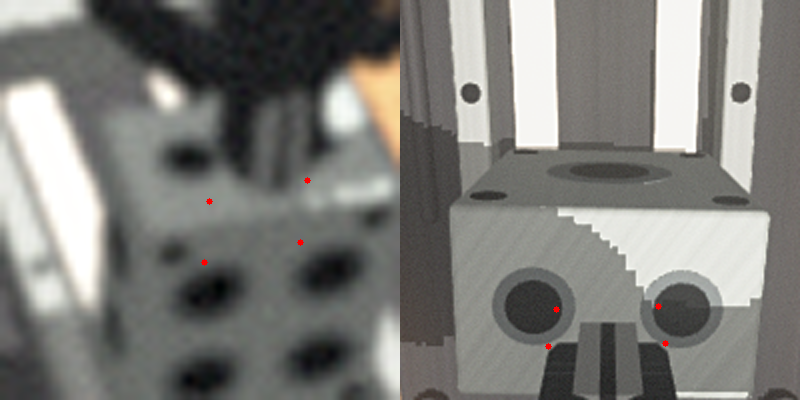

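The wrist view shows the pads, ending at (607,322), hovering over the block's top face. I'll calibrate the tip height with a gentle touch on that face.

>>> drive_tool:
  steps:
    - [0,[0,0,1],[0,0,0]]
    - [0,[0,0,2],[0,0,0]]
    - [0,[0,0,2],[0,0,0]]

```text
t: 7.0
position: [0.5484, -0.1633, 0.1144]
orientation: [[0.024, 1.0, 0.0], [1.0, -0.024, -0.0], [-0.0, 0.0, -1.0]]
wrist_force: [-2.0, -0.4, 4.8]
finger_gap: -0.0001
gripper_force: 2.3
```

>>> drive_tool:
  steps:
    - [0,[0,0,1],[0,0,0]]
    - [0,[0,0,2],[0,0,0]]
    - [0,[0,0,2],[0,0,0]]

```text
t: 7.3
position: [0.5485, -0.1634, 0.1144]
orientation: [[0.024, 1.0, 0.001], [1.0, -0.024, -0.001], [-0.001, 0.001, -1.0]]
wrist_force: [-6.5, 1.4, 13.8]
finger_gap: -0.0003
gripper_force: 7.4
```

>>> drive_tool:
  steps:
    - [0,[0,0,1],[0,0,0]]
    - [0,[0,0,2],[0,0,0]]
    - [0,[0,0,2],[0,0,0]]

```text
t: 7.6
position: [0.5486, -0.1636, 0.1143]
orientation: [[0.024, 1.0, 0.001], [1.0, -0.024, -0.002], [-0.002, 0.001, -1.0]]
wrist_force: [-9.3, 1.8, 24.6]
finger_gap: -0.0
gripper_force: 12.2
```

Contact is at TCP z = 0.1144 for a block top at 0.121, so the effective tip is about 6.6 mm above the TCP. Back off, go down to TCP z ≈ 0.101 and push.

>>> drive_tool:
  steps:
    - [0,[0,0,-15],[0,0,0]]
    - [0,[-25,0,-15],[0,0,0]]
    - [0,[-45,0,-15],[0,0,0]]
    - [0,[-45,0,9],[0,0,0]]
    - [0,[-45,0,9],[0,0,0]]
    - [0,[-37,0,9],[0,0,0]]
    - [0,[-29,0,9],[0,0,0]]
    - [0,[-23,0,9],[0,0,0]]
    - [0,[-17,0,9],[0,0,0]]

```text
t: 8.5
position: [0.5492, -0.1808, 0.1024]
orientation: [[0.023, 1.0, 0.002], [1.0, -0.023, -0.004], [-0.004, 0.003, -1.0]]
wrist_force: [-0.1, -5.2, 3.1]
finger_gap: 0.0001
gripper_force: 2.1
```

Run:
```python
from h import *
plan([]); look('side',['manifold','manifold_nose','manifold_center'])
```

```text
t 8.5 turn deg [0.1 0.2 0.1] wf [-0.1 -5.2  3.1]
side manifold [([0.352, -0.131, -0.001], 0.97), ([0.547, -0.154, 0.025], 0.92), ([0.72, -0.129, 0.001], 0.78), ([0.692, -0.223, 0.001], 0.23)]
side manifold_nose [([0.722, -0.127, 0.072], 0.72), ([0.548, -0.145, 0.126], 0.7), ([0.353, -0.128, 0.135], 0.61)]
side manifold_center [([0.549, -0.151, 0.076], 0.92), ([0.356, -0.136, 0.07], 0.88), ([0.715, -0.13, 0.041], 0.75)]
```

>>> drive_tool:
  steps:
    - [0,[6,0,0],[0,0,0]]
    - [0,[12,0,0],[0,0,0]]
    - [0,[18,0,0],[0,0,0]]
    - [0,[24,0,0],[0,0,0]]
    - [0,[29,0,0],[0,0,0]]

```text
t: 9.2
position: [0.5475, -0.1494, 0.0998]
orientation: [[0.023, 1.0, -0.002], [1.0, -0.023, 0.002], [0.002, -0.002, -1.0]]
wrist_force: [0.4, -0.9, -0.2]
finger_gap: 0.0003
gripper_force: 0.0
```

Run:
```python
from h import *
plan([]); look('side',['manifold','manifold_nose','manifold_center'])
```

```text
t 9.2 turn deg [-0.1 -0.1  0.1] wf [ 0.4 -0.9 -0.2]
side manifold [([0.352, -0.131, -0.002], 0.86), ([0.722, -0.128, -0.001], 0.78), ([0.548, -0.152, 0.036], 0.7)]
side manifold_nose [([0.549, -0.106, 0.126], 0.78), ([0.722, -0.126, 0.072], 0.69), ([0.351, -0.126, 0.135], 0.6)]
side manifold_center [([0.719, -0.132, 0.044], 0.97), ([0.548, -0.127, 0.081], 0.59)]
```

The block is tilting cleanly at about 26° with no slip at the foot. A little further takes it over.

>>> drive_tool:
  steps:
    - [0,[5,0,0],[0,0,0]]
    - [0,[10,0,0],[0,0,0]]
    - [0,[14,0,0],[0,0,0]]
    - [0,[14,0,0],[0,0,0]]
    - [0,[14,0,0],[0,0,0]]
    - [0,[14,0,0],[0,0,0]]
    - [0,[14,0,0],[0,0,0]]
    - [0,[14,0,0],[0,0,0]]

```text
t: 10.2
position: [0.5489, -0.1373, 0.1007]
orientation: [[0.024, 1.0, -0.0], [1.0, -0.024, -0.0], [-0.0, -0.0, -1.0]]
wrist_force: [0.3, -0.3, 0.2]
finger_gap: 0.0001
gripper_force: 0.0
```

Run:
```python
from h import *
plan([]); look('side',['manifold','manifold_nose','manifold_center','stop_face']); look('top',['manifold','manifold_nose','manifold_center','stop_face'])
```

```text
t 10.2 turn deg [-0.  0.  0.] wf [ 0.3 -0.3  0.2]
side manifold [([0.722, -0.128, 0.001], 0.88), ([0.354, -0.129, -0.005], 0.81), ([0.546, -0.127, 0.052], 0.68)]
side manifold_nose [([0.352, -0.13, 0.138], 0.91), ([0.552, -0.03, 0.055], 0.86), ([0.72, -0.128, 0.072], 0.83), ([0.551, -0.055, -0.0], 0.59), ([0.55, 0.042, 0.097], 0.44)]
side manifold_center [([0.353, -0.133, 0.069], 0.97), ([0.552, -0.081, 0.055], 0.78), ([0.717, -0.132, 0.04], 0.7)]
side stop_face [([0.548, -0.009, 0.052], 0.63)]
top manifold [([0.556, -0.126, 0.05], 0.82), ([0.715, -0.132, -0.001], 0.52), ([0.55, 0.041, 0.099], 0.43)]
top manifold_nose [([0.717, -0.128, 0.073], 0.67)]
top manifold_center [([0.553, -0.076, 0.05], 0.83), ([0.722, -0.13, 0.037], 0.59)]
top stop_face [([0.553, -0.01, 0.051], 0.6)]
```

The block lies flat, with its tail at y ≈ -0.126 and its nose about 22 mm from the stop. Next I drop in behind the tail and slide it.

>>> drive_tool:
  steps:
    - [0,[-20,0,0],[0,0,0]]
    - [0,[-32,0,0],[0,0,0]]
    - [0,[-32,0,30],[0,0,0]]
    - [0,[-32,0,50],[0,0,0]]
    - [0,[-32,0,50],[0,0,0]]
    - [0,[-20,0,50],[0,0,0]]
    - [0,[-10,0,50],[0,0,0]]
    - [0,[-4,0,50],[0,0,0]]
    - [0,[2,0,50],[0,0,0]]
    - [0,[6,0,50],[0,0,0]]
    - [0,[10,0,50],[0,0,0]]
    - [0,[14,0,50],[0,0,0]]
    - [0,[18,0,50],[0,0,0]]
    - [0,[21,0,50],[0,0,0]]
    - [0,[21,0,50],[0,0,0]]

```text
t: 12.2
position: [0.5507, -0.1177, 0.0519]
orientation: [[0.024, 1.0, 0.002], [1.0, -0.024, -0.004], [-0.004, 0.002, -1.0]]
wrist_force: [0.4, -4.6, 1.4]
finger_gap: -0.0
gripper_force: 2.4
```

Run:
```python
from h import *
plan([]); look('side',['manifold','manifold_nose','manifold_center']); look('top',['manifold','manifold_center','stop_face'])
```

```text
t 12.2 turn deg [0.1 0.2 0. ] wf [ 0.4 -4.6  1.4]
side manifold [([0.355, -0.132, -0.001], 0.97), ([0.555, 0.04, 0.098], 0.66), ([0.55, -0.111, 0.051], 0.64)]
side manifold_nose [([0.551, -0.013, 0.057], 0.94), ([0.719, -0.126, 0.07], 0.75), ([0.352, -0.129, 0.136], 0.61)]
side manifold_center [([0.552, -0.061, 0.052], 0.92), ([0.715, -0.131, 0.045], 0.69), ([0.351, -0.131, 0.068], 0.6)]
top manifold [([0.561, -0.11, 0.05], 0.71), ([0.717, -0.131, -0.001], 0.69)]
top manifold_center [([0.553, -0.06, 0.05], 0.79), ([0.72, -0.13, 0.038], 0.76)]
top stop_face [([0.551, -0.011, 0.048], 0.69)]
```

Sliding takes about 4.6 N, and about 5 mm is left. I'll creep until the force rises.

>>> drive_tool:
  steps:
    - [0,[2,0,0],[0,0,0]]
    - [0,[4,0,0],[0,0,0]]
    - [0,[6,0,0],[0,0,0]]
    - [0,[6,0,0],[0,0,0]]

```text
t: 13.0
position: [0.5509, -0.1154, 0.052]
orientation: [[0.026, 1.0, 0.002], [1.0, -0.026, -0.013], [-0.013, 0.002, -1.0]]
wrist_force: [-0.4, -14.9, -0.3]
finger_gap: 0.0001
gripper_force: 7.3
```

>>> drive_tool:
  steps:
    - [0,[1,0,0],[0,0,0]]
    - [0,[2,0,0],[0,0,0]]
    - [0,[3,0,0],[0,0,0]]
    - [0,[3,0,0],[0,0,0]]

```text
t: 13.4
position: [0.5509, -0.1154, 0.0523]
orientation: [[0.028, 1.0, 0.001], [0.999, -0.028, -0.019], [-0.019, 0.002, -1.0]]
wrist_force: [-2.0, -21.6, 0.2]
finger_gap: -0.0001
gripper_force: 10.7
```

>>> drive_tool:
  steps:
    - [0,[1,0,0],[0,0,0]]
    - [0,[2,0,0],[0,0,0]]
    - [0,[2,0,0],[0,0,0]]

```text
t: 13.7
position: [0.551, -0.1154, 0.0526]
orientation: [[0.029, 1.0, 0.001], [0.999, -0.029, -0.023], [-0.023, 0.001, -1.0]]
wrist_force: [-3.1, -25.6, 1.5]
finger_gap: 0.0001
gripper_force: 13.0
```

The force rises with no movement, so the block is against something. I'll back off slightly and check that it is the stop.

>>> drive_tool:
  steps:
    - [0,[-30,0,0],[0,0,0]]
    - [0,[-40,0,-40],[0,0,0]]
    - [0,[-40,0,-90],[0,0,0]]
    - [0,[-40,0,-140],[0,0,0]]
    - [0,[-40,0,-190],[0,0,0]]
    - [0,[-40,0,-215],[0,0,0]]

```text
t: 14.3
position: [0.5506, -0.145, 0.2713]
orientation: [[0.023, 1.0, 0.007], [1.0, -0.023, -0.001], [-0.001, 0.007, -1.0]]
wrist_force: [0.6, 0.2, 0.2]
finger_gap: -0.0
gripper_force: 0.0
```

Run:
```python
from h import *
plan([F(.115,.27),F(.15,.27)])
look('side',['manifold_nose','manifold_center','handle_end','stop_face']); f=look('top',['manifold_nose','manifold_center','handle_end','handle_pivot'])
w=vision.grab_frame('wrist')
a=rect(f,.05,-.16,.04,.48,.62,1900);b=rect(w,.054,-.16,.04,.48,.62,1900)
cv2.imwrite('pics/home.png',np.vstack([a,b]))
```

```text
t 14.3 turn deg [0.4 0.  0.1] wf [0.6 0.2 0.2]
[0.554 0.062 0.27 ] [207.   -1.6   1.1]
[0.555 0.097 0.27 ] [242.   -1.6   1.1]
side manifold_nose [([0.551, -0.008, 0.055], 0.91), ([0.348, -0.133, 0.138], 0.86), ([0.72, -0.129, 0.072], 0.83)]
side manifold_center [([0.551, -0.059, 0.054], 0.92), ([0.718, -0.132, 0.041], 0.8), ([0.349, -0.132, 0.073], 0.65)]
side handle_end [([0.556, 0.141, 0.2], 0.58)]
side stop_face [([0.551, -0.005, 0.05], 0.86), ([0.551, -0.058, 0.052], 0.68)]
top manifold_nose [([0.72, -0.129, 0.073], 0.69), ([0.553, -0.009, 0.049], 0.64)]
top manifold_center [([0.554, -0.056, 0.05], 0.91), ([0.722, -0.128, 0.037], 0.51), ([0.557, -0.105, 0.051], 0.41)]
top handle_end [([0.553, 0.138, 0.2], 0.55), ([0.62, 0.001, 0.022], 0.44), ([0.519, -0.432, 0.0], 0.2)]
top handle_pivot [([0.556, 0.086, 0.097], 0.42)]
```

View pics/home.png

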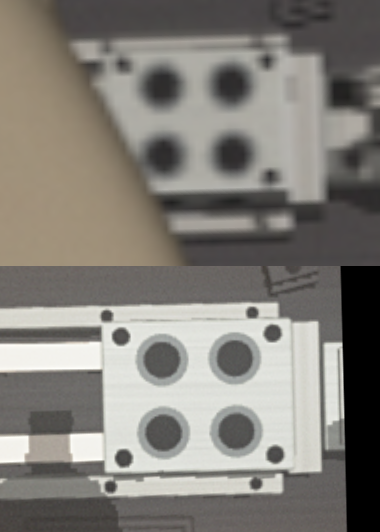

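The block sits flush against the stop bar: in the lower picture its edge meets the bar at about column 290. Now I plan the handle arc.

Run:
```python
from h import *
pts=[F(.140,.27),F(.140,.176)]
for d in (64,56,48,40,32,24,16,8,0,-3):
    a=np.radians(d); r,n=90,8.5
    pts.append(F((137+r*np.cos(a)-n*np.sin(a)-10)/1e3,(98+r*np.sin(a)+n*np.cos(a)-6.6)/1e3))
plan(pts)
```

```text
t 14.85 turn deg [-0.1 -0.1  0.1] wf [-0.8  0.6  0.1]
[0.554 0.087 0.27 ] [231.8   0.9  -5.5]
[0.554 0.087 0.176] [231.7   1.1  88.5]
[0.555 0.106 0.176] [250.6   1.2  88.6]
[0.555 0.117 0.171] [262.    1.2  93.8]
[0.555 0.128 0.164] [272.6   1.2 100.6]
[0.556 0.137 0.156] [282.2   1.2 108.8]
[0.556 0.146 0.146] [290.5   1.3 118.3]
[0.556 0.153 0.136] [297.5   1.3 128.8]
[0.556 0.158 0.124] [302.9   1.3 140.2]
[0.556 0.162 0.112] [306.6   1.4 152.3]
[0.556 0.164 0.1  ] [308.7   1.4 164.7]
[0.556 0.164 0.095] [309.    1.4 169.5]
```

>>> drive_tool:
  steps:
    - [0,[50,0,-6],[0,0,0]]
    - [0,[100,0,-6],[0,0,0]]
    - [0,[150,0,-6],[0,0,0]]
    - [0,[200,1,-6],[0,0,0]]
    - [0,[232,1,-6],[0,0,0]]
    - [0,[232,1,40],[0,0,0]]
    - [0,[232,1,88],[0,0,0]]
    - [0,[232,1,88],[0,0,0]]
    - [0,[242,1,88],[0,0,0]]
    - [0,[251,1,89],[0,0,0]]
    - [0,[256,1,91],[0,0,0]]
    - [0,[262,1,94],[0,0,0]]
    - [0,[267,1,97],[0,0,0]]
    - [0,[273,1,101],[0,0,0]]

```text
t: 16.25
position: [0.5578, 0.1282, 0.1661]
orientation: [[0.024, 1.0, 0.004], [1.0, -0.024, 0.0], [0.0, 0.004, -1.0]]
wrist_force: [1.8, -1.7, 3.1]
finger_gap: -0.0001
gripper_force: 1.6
```

Run:
```python
from h import *
plan([]); look('side',['handle_end','manifold_nose']); look('top',['handle_end'])
```

```text
t 16.25 turn deg [ 0.2 -0.   0. ] wf [ 1.8 -1.7  3.1]
side handle_end [([0.557, 0.16, 0.188], 0.62)]
side manifold_nose [([0.553, -0.012, 0.054], 0.88), ([0.35, -0.128, 0.135], 0.81), ([0.719, -0.127, 0.073], 0.71)]
top handle_end []
```

The handle is following, now at about 50°. I continue along the arc.

>>> drive_tool:
  steps:
    - [0,[5,0,4],[0,0,0]]
    - [0,[9,0,8],[0,0,0]]
    - [0,[13,0,13],[0,0,0]]
    - [0,[17,0,18],[0,0,0]]
    - [0,[21,0,23],[0,0,0]]
    - [0,[24,0,28],[0,0,0]]
    - [0,[27,0,34],[0,0,0]]
    - [0,[30,0,39],[0,0,0]]
    - [0,[32,0,45],[0,0,0]]
    - [0,[34,0,51],[0,0,0]]
    - [0,[35,0,57],[0,0,0]]
    - [0,[36,0,61],[0,0,0]]

```text
t: 17.7
position: [0.557, 0.1638, 0.1031]
orientation: [[0.024, 1.0, -0.0], [1.0, -0.024, 0.0], [0.0, -0.0, -1.0]]
wrist_force: [-0.4, -1.1, 3.1]
finger_gap: 0.0002
gripper_force: 1.4
```

Run:
```python
from h import *
plan([]); look('side',['handle_end','manifold_nose','handle_pivot'])
```

```text
t 17.7 turn deg [-0.  0.  0.] wf [-0.4 -1.1  3.1]
side handle_end [([0.556, 0.201, 0.099], 0.68), ([0.55, -0.057, -0.001], 0.47)]
side manifold_nose [([0.353, -0.128, 0.138], 0.9), ([0.718, -0.128, 0.074], 0.77), ([0.55, -0.013, 0.052], 0.57), ([0.549, -0.106, 0.049], 0.42), ([0.555, 0.201, 0.105], 0.17)]
side handle_pivot [([0.555, 0.082, 0.095], 0.74)]
```

Nearly level. I press on until the force rises at the end stop.

>>> drive_tool:
  steps:
    - [0,[0,0,2],[0,0,0]]
    - [0,[0,0,4],[0,0,0]]
    - [0,[0,0,5],[0,0,0]]
    - [0,[0,0,5],[0,0,0]]

```text
t: 18.3
position: [0.5578, 0.1641, 0.1004]
orientation: [[0.024, 1.0, 0.002], [1.0, -0.024, 0.001], [0.001, 0.002, -1.0]]
wrist_force: [-1.7, 0.5, 9.0]
finger_gap: -0.0001
gripper_force: 4.3
```

>>> drive_tool:
  steps:
    - [0,[0,0,1],[0,0,0]]
    - [0,[0,0,2],[0,0,0]]
    - [0,[0,0,3],[0,0,0]]
    - [0,[0,0,3],[0,0,0]]

```text
t: 18.7
position: [0.558, 0.1641, 0.1003]
orientation: [[0.023, 1.0, 0.003], [1.0, -0.023, 0.001], [0.001, 0.003, -1.0]]
wrist_force: [-8.1, -1.7, 23.3]
finger_gap: 0.0003
gripper_force: 11.5
```

>>> drive_tool:
  steps:
    - [0,[0,0,1],[0,0,0]]
    - [0,[0,0,2],[0,0,0]]
    - [0,[0,0,2],[0,0,0]]

```text
t: 19.0
position: [0.5581, 0.1641, 0.1001]
orientation: [[0.023, 1.0, 0.003], [1.0, -0.023, 0.001], [0.001, 0.003, -1.0]]
wrist_force: [-11.7, -2.6, 32.6]
finger_gap: -0.0004
gripper_force: 16.3
```

Hard stop reached: tip z ≈ 0.107, so the handle is level. Lift off and inspect.

>>> drive_tool:
  steps:
    - [0,[0,0,-30],[0,0,0]]
    - [0,[0,0,-80],[0,0,0]]
    - [0,[0,0,-130],[0,0,0]]
    - [0,[50,0,-150],[0,0,0]]
    - [0,[100,0,-150],[0,0,0]]
    - [0,[150,0,-150],[0,0,0]]
    - [0,[150,0,-150],[0,0,0]]

```text
t: 19.7
position: [0.5605, 0.3187, 0.2437]
orientation: [[0.018, 1.0, 0.001], [1.0, -0.018, 0.003], [0.003, 0.001, -1.0]]
wrist_force: [-0.6, -1.1, -0.6]
finger_gap: 0.0001
gripper_force: 0.0
```

Run:
```python
from h import *
plan([]); f=look('side',['handle_end','manifold_nose','manifold_center'])
g=look('top',['handle_end','manifold_center'])
a=cv2.resize(f['pixels'][170:300,200:330,::-1],(480,480),interpolation=cv2.INTER_CUBIC)
b=rect(g,.05,-.16,.24,.46,.64,780)
cv2.imwrite('pics/end.png',np.hstack([a,np.vstack([b,np.zeros((480-b.shape[0],b.shape[1],3),np.uint8)])]))
```

```text
t 19.7 turn deg [ 0.1 -0.1  0.3] wf [-0.6 -1.1 -0.6]
side handle_end [([0.555, 0.202, 0.098], 0.73)]
side manifold_nose [([0.721, -0.128, 0.073], 0.9), ([0.552, -0.012, 0.053], 0.83), ([0.352, -0.128, 0.135], 0.8), ([0.55, 0.039, 0.098], 0.67)]
side manifold_center [([0.548, -0.06, 0.051], 0.87), ([0.718, -0.132, 0.042], 0.79)]
top handle_end [([0.377, -0.388, -0.003], 0.72), ([0.554, 0.199, 0.096], 0.71), ([0.519, -0.433, 0.001], 0.51)]
top manifold_center [([0.553, -0.056, 0.05], 0.78), ([0.353, -0.128, 0.067], 0.73)]
```

View pics/end.png

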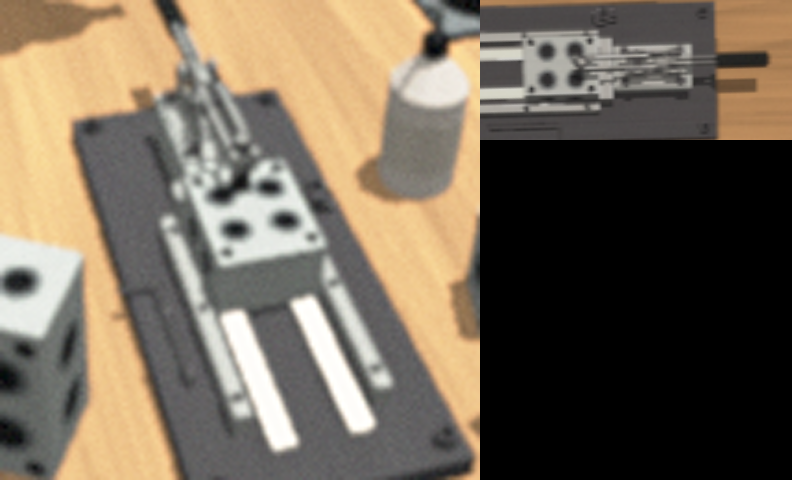

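The block lies flat against the stop with the clamp foot on it at (240,180). The handle is level with its end at about z 0.098, and the bystanders are where they were. Handing in.

```bash
python3 -c "
from h import *
print(env.close_job())"
```

```text
the job is handed in; nothing more can be done
None
```

I tipped the manifold onto the rest strips, slid it home against the end stop and shut the clamp on it; the final pictures agree and the job is handed in at about 20 s, though no verdict came back.

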